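# Shut the test fixture's guard and start the test

## Task

A steel part waits in the leak-test fixture: with the fingertips, push the fixture's sliding guard fully shut against the blue end wall, and only then press the green start button all the way down and let it come back up. Never press the red stop button, and leave the part, both button boxes and the other things on the bench where they are: nothing is to be picked up or shoved about. Finish clear of everything.

Things in the scene. Friction and masses are not known exactly. Their poses are not given: they have to be found in the camera images.
- fixture: Leak-test fixture fixed to the bench: aluminium base plate 150 (x) x 300 (y) x 20 mm high. Origin at the centre of the plate's underside, on the bench. A guard slides along the fixture's +y axis to close; a blue end wall 124 wide, standing to 64 mm above the bench, has its inner face at y = +105 mm in the fixture frame. Two 10 mm high rails run along y at x = +-67 mm. The fixture stands at different places and yaws, up to about 25 degrees.
- guard (a joint): Travel of the sliding guard along the fixture's +y axis, in m: 0 fully open, 0.12 fully shut against the blue end wall (hard stop). It stays where it is left; pushing it takes about 3 to 4 N.
- guard_push (a point): Centre of the outer (-y) face of the guard's orange push wall, 43 mm above the bench; moves with the guard. Push it towards the fixture's +y. Wall: 116 mm wide (fixture x), 22 to 64 mm above the bench. A clear hood 120 mm long, top 67 mm above the bench, runs from it to +y; a hand resting on the hood drags the guard back as it leaves. At fixture y = -135 mm when open, -15 mm when shut.
- part: Steel valve part lying loose in the black nest of the fixture, under or ahead of the guard: 40 (x) x 60 (y) x 30 mm high, origin at the centre of its underside, 24 mm above the bench and at x = 0, y = +45 mm in the fixture frame. The open guard slides over it without touching it. To be left alone.
- start_box: Loose grey box with a green push button on top: box 64 x 64 x 44 mm, 0.3 to 0.6 kg, with a flat yellow ring 4 mm high round the button. Origin at the centre of its underside. It may stand at either of the two box places, on the left of the fixture as the robot sees it. Not to be lifted or moved.
- start_top (a point): Centre of the top face of the green button (32 mm diameter), 62 mm above the bench when up.
- start_button (a joint): Green button: 0 up, 0.006 m fully down; a spring returns it. Fully down takes about 5 N.
- stop_box: The same box with a red push button: 64 x 64 x 44 mm, button top 62 mm above the bench. Origin at the centre of its underside. To be left alone.
- stop_button (a joint): Red button: 0 up, 0.006 m fully down. Must stay up.
- oil: Small blue oil bottle with a red cap, standing: 38 mm diameter, 85 mm high, on the robot's side of the fixture. Origin at the centre of its underside. Bystander.
- driver: Orange-handled screwdriver lying on the bench beyond the fixture, its own x axis along the blade. Bystander.
- scanner: Black hand scanner standing on its foot beyond the fixture: about 120 x 75 x 100 mm high. Origin at the centre of the foot's underside. Bystander.
There are look-alikes about, which are no part of the job. Leave any brown look-alike of the start_box alone.

How it is judged:
On the way, in this order (a step that is already met when the one before it is completed fails the run):
1. the guard is pushed fully shut (value of joint guard above 0.117 m), for 0.2 s.
2. with the guard shut, the green button is pressed down (value of joint start_button above 0.0045 m and value of joint guard above 0.116 m), for 0.1 s.
At the end, for the whole second after the job is handed in: The guard is shut to within 4 mm of its stop, both buttons are up again, the part lies in its nest within 8 mm of where it was, and both boxes and the bystanders stand upright at rest within 20 mm of where they were (value of joint guard above 0.116 m and value of joint each of start_button, stop_button below 0.0015 m and distance of each of start_box, stop_box, oil, driver, scanner from where it was at the start of the episode below 0.02 m and distance of part from where it was at the start of the episode below 0.008 m and angle between each of start_box, stop_box, oil, scanner's own z axis and vertical below 0.15 rad and linear speed of start_box below 0.02 m/s); the robot touches nothing.
It fails at once if the green button is pressed before the guard is shut (value of joint start_button above 0.0025 m and value of joint guard below 0.115 m).
It fails at once if the red stop button is pressed (value of joint stop_button above 0.0025 m).
It fails at once if the part is lifted or pushed out of its place (distance of part from where it was at the start of the episode above 0.008 m).
It fails at once if a button box is lifted or shoved about (distance of any of start_box, stop_box from where it was at the start of the episode above 0.02 m or height (world z) of any of start_box, stop_box above 0.008 m).
It fails at once if the bottle, screwdriver or scanner is lifted, knocked over or moved (distance of any of oil, driver, scanner from where it was at the start of the episode above 0.02 m).
It also fails if it takes over 45 s, if anything falls off the work surface, if the arm or the gripper's body presses on something with over 40 N, if the wrist force passes 120 N, or if a joint passes its speed limit or range.

## Robot

A 6-joint arm with a two-finger parallel gripper is mounted at the origin on the work surface. World frame = base frame: x ahead of the robot, y to its left, z up, the work surface at z = 0. Lengths are in m, angles in rad, forces in N, time in s.
With the tool pointing down it reaches from about 0.3 to 0.85 m from the base axis. Payload 5.4 kg.
Tool frame: the origin (TCP) lies where the fingers leave the gripper's body, on its centre line; the fingertips stand 73 mm ahead of it and the grasp point (between the pads) lies 54 mm ahead of it; y points along the fingers, x is the direction in which the jaws open and shut, and the axes are right-handed (so a half turn about y gives the same grasp; the last joint's range is limited). The gripper opens to 85 mm and grips with 20 to 120 N. Pads are 22 mm wide; open, the fingers measure 114 mm over their backs; the gripper's body (76 mm by 85 mm) begins 54 mm behind the grasp point. The pads swing forward as they close: fully open they stand 13 mm farther back than shut.
Start: joints at [0.932, 0.158, 1.597, -0, 1.386, -0.21], TCP at [0.239, 0.523, 0.304] pointing down, gripper open.
Joint ranges: [-2.91, 2.91], [-0.94, 2.29], [0.18, 2.7], [-1.29, 4.43], [0.17, 2.64], [-3, 3]. Speed limits (rad/s): [2.57, 2.57, 3.14, 3.14, 3.14, 3.14].

## Interface

Orientations are given as a unit quaternion [w, x, y, z].
In Python, from workcell import manip, imaging, job gives the robot as it stands.
- The arm moves only by the tool send_rows, never from a script. Its argument "targets" is text: rows parted by semicolons, each of 7 numbers parted by spaces: the turn, a rotation vector about the tool's x, y, z in degrees, then the shift along the tool's x, y, z in m, then the opening, from 0 (shut) to 1 (fully open). A call has 1 to 10 rows; each row shifts and turns the commanded pose from where the row before left it, along the tool's axes as they then stand; what a row does not reach is not made up. A row lasts 1/12 s, in which the tool goes at most 41.7 mm and 7.16 degrees, less where a joint would pass 70% of its speed; a pose out of reach is approached as far as the arm can. A call is refused whole if a number of a shift passes 0.0417 or a number of a turn 7.16, either way. A call with a gripper value outside its range is refused whole. The fingers move at their own pace and stop on an object; "newtons" is the grip in N (left out, the last holds). Time passes only in rows, so rows that do not move let the fingers close. It gives the time, the measured TCP pose, the force and the opening at its end, in the units of the state.
- manip.get_state(): the state, without advancing time (a new reading comes with each control period).
- imaging.camera(name): name is "scene" or "top" or "wrist"; returns the picture (400x640x3 uint8, red, green, blue); there is no depth.
- imaging.camera_params(name): a dict with "vertical_fov" (degrees; the focal length in pixels is half the picture's height over the tangent of half this angle, whatever the lens; pixels are square), "cx", "cy" (the principal point, pixels), "D" ([k1, k2, p1, p2, k3] as OpenCV has them; the pictures are not rectified), "world_to_cam" (4x4, takes a point from world to camera coordinates); the wrist camera has in their place "T_tool_cam" (4x4, takes a point from camera to tool coordinates, whose origin is the TCP and whose axes are the tool frame's). Camera axes: x right, y down, z forward; pixel columns grow to the right and rows downward; lengths in m; the calibration is good to about 2 mm. A picture is of the moment at which its call begins: read the wrist's pose just before it. camera_params takes no time and is no camera call.
- job.close_job(): hands the job in, once; it reports no verdict.
The state is a dict: "clock": time; "qpos": joint angles; "joint_vel": joint speeds; "tau": joint torques, N m; "position": TCP position; "ee_rot": TCP orientation; "wrist_force": force on the tool from outside, world axes, zero at the start; "torque": the same for the moment, N m; "grip_width": opening from 0.0 (shut) to 1.0 (fully open).
Only numpy, scipy, OpenCV 4.12 (cv2) and the standard library are available. Lean on these libraries where they do the work, as an engineer would, in place of code of your own. Each camera call takes 0.05 s, during which the arm holds its last target.

## Working session

There is one attempt and no reset: what is moved stays moved. The work goes in short steps, Python scripts to look and compute and a tool call to move; the robot and the scene stay as the last step left them, time stands still between calls to the robot, and variables do not carry over. Pictures are saved under pics/ and viewed, and the job is handed in when it is done.

Besides the shell and the picture viewer there is one more tool, called as name(argument=value, ...), one argument or row to a line, values as JSON. send_rows: Moves the arm, as the interface text tells. Its arguments: {"type":"object","properties":{"targets":{"type":"string"},"newtons":{"type":"number"}},"required":["targets"]}

```bash
mkdir -p pics; ls
python3 - <<'E'
from workcell import manip, imaging, job
import cv2
print(manip.get_state())
for n in ["scene","top"]:
    im=imaging.camera(n); cv2.imwrite(f"pics/{n}0.png",im[:,:,::-1]); p=imaging.camera_params(n); print(n,p)
print(imaging.camera_params("wrist"))
E
```

```text
pics
{'clock': 0.0, 'qpos': array([ 9.31904219e-01,  1.59069406e-01,  1.59826009e+00, -1.75324794e-05,
        1.38621813e+00, -2.10111793e-01]), 'joint_vel': array([ 1.40847092e-04,  1.22311449e-05,  4.86342718e-04, -7.90518956e-04,
        7.86008961e-04,  8.42579956e-04]), 'tau': array([ 9.00963460e-04, -3.96001482e+01, -3.31430626e+01, -1.92452876e-04,
        8.45878443e-03,  7.36743402e-06]), 'position': array([0.23879942, 0.52253983, 0.30289139]), 'ee_rot': array([-0.59467828,  0.59517782,  0.38153364, -0.38282266]), 'wrist_force': array([-0.85550408,  0.56760402, -0.45527111]), 'torque': array([-0.07585454,  0.02127746,  0.00546985]), 'grip_width': 0.9990720245062146}
scene {'vertical_fov': 47.3265100158715, 'cx': 317.71046445612967, 'cy': 197.69651243163486, 'D': array([-0.06817375,  0.        ,  0.        ,  0.        ,  0.        ]), 'world_to_cam': array([[-0.82094173,  0.57100221,  0.00333879,  0.42266453],
       [ 0.47647665,  0.68823929, -0.54708014, -0.33573548],
       [-0.31468186, -0.44753006, -0.83707357,  1.45579368],
       [ 0.        ,  0.        ,  0.       
[... 271 characters left out ...]
   [-0.99804433,  0.02361347, -0.0578785 ,  0.57870138],
       [ 0.057442  , -0.01876304, -0.99817251,  1.27982275],
       [ 0.        ,  0.        ,  0.        ,  1.        ]])}
{'vertical_fov': 68.99679011605558, 'cx': 318.583886936083, 'cy': 201.3168430471684, 'D': array([-0.00839114,  0.        ,  0.        ,  0.        ,  0.        ]), 'T_tool_cam': array([[ 9.99999377e-01, -3.93140000e-04,  1.04461850e-03,
        -4.70291412e-05],
       [-1.11082982e-03, -2.59294314e-01,  9.65797714e-01,
        -7.04108422e-02],
       [-1.08830076e-04, -9.65798273e-01, -2.59294589e-01,
         6.51949744e-02],
       [ 0.00000000e+00,  0.00000000e+00,  0.00000000e+00,
         1.00000000e+00]])}
```

View pics/scene0.png

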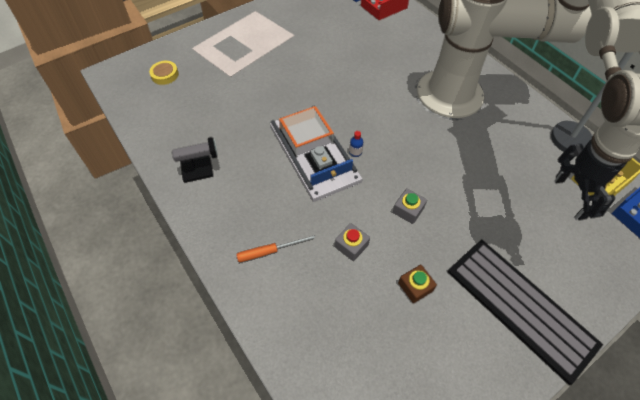

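View pics/top0.png

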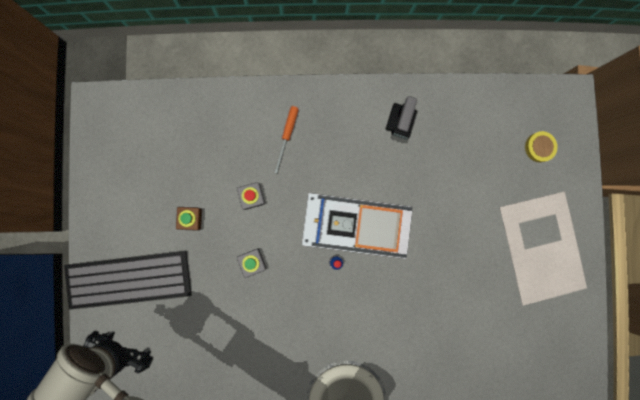

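The scene picture shows the fixture (blue wall near (330,175), orange guard (305,125)) and three boxes: grey with green (411,203), grey with red (352,238), and brown with green (418,283). In the top view these are at (251,263), (250,196) and (187,218). The start box should be the grey one at top (251,263), since the brown one is the look-alike. I'll confirm that in a crop and measure.

```bash
cat > h.py <<'E'
import numpy as np, cv2
from workcell import manip, imaging
from scipy.spatial.transform import Rotation as R
def K(p):
    f=200/np.tan(np.radians(p["vertical_fov"])/2); return np.array([[f,0,p["cx"]],[0,f,p["cy"]],[0,0,1]])
def cast(name,uv,z,st=None):
    p=imaging.camera_params(name)
    n=cv2.undistortPoints(np.array(uv,float).reshape(-1,1,2),K(p),p["D"]).reshape(-1,2)
    d=np.c_[n,np.ones(len(n))]
    if name=="wrist":
        q=st["ee_rot"]; Rt=R.from_quat([q[1],q[2],q[3],q[0]]).as_matrix(); T=p["T_tool_cam"]
        Rc=Rt@T[:3,:3]; c=Rt@T[:3,3]+st["position"]
    else:
        W=p["world_to_cam"]; Rc=W[:3,:3].T; c=-Rc@W[:3,3]
    w=d@Rc.T
    return c+w*((z-c[2])/w[:,2])[:,None]
def comps(m,mn=12):
    n,l,s,c=cv2.connectedComponentsWithStats(m.astype(np.uint8)); return [(c[i],s[i]) for i in range(1,n) if s[i,4]>=mn]
E
python3 - <<'E'
from h import *
im=cv2.imread("pics/top0.png"); hsv=cv2.cvtColor(im,cv2.COLOR_BGR2HSV)
cv2.imwrite("pics/topcrop.png",cv2.resize(im[160:310,160:430],None,fx=2.9,fy=2.9,interpolation=cv2.INTER_CUBIC))
H,S,V=[hsv[:,:,i].astype(int) for i in range(3)]
for nm,m,z in [("green",(H>45)&(H<85)&(S>120)&(V>60),.062),("red",((H<6)|(H>174))&(S>150),.062),("orange",(H>6)&(H<17)&(S>140)&(V>150),.064),("blue",(H>100)&(H<125)&(S>130)&(V>60),.064)]:
    for c,s in comps(m):
        if s[1]>100 and s[1]<290 and 100<s[0]<500: print(nm,c.round(1),s,cast("top",[c],z).round(4))
    if nm in("orange","blue"):
        n,l,s,c=cv2.connectedComponentsWithStats(m.astype(np.uint8))
        for i in range(1,n):
            if s[i,4]>30 and 300<c[i,0]<420:
                b=cv2.boxPoints(cv2.minAreaRect(np.argwhere(l==i)[:,::-1].astype(np.float32))); print(b.round(1).tolist(),cast("top",b,z).round(4).tolist())
sc=cv2.imread("pics/scene0.png"); cv2.imwrite("pics/scrop.png",cv2.resize(sc[90:320,250:460],None,fx=2.6,fy=2.6,interpolation=cv2.INTER_CUBIC))
E
```

```text
green [185.8 217.8] [181 214  11   9  68] [[0.5309 0.4296 0.062 ]]
green [249.7 263.3] [246 259   9   9  57] [[0.4031 0.2563 0.062 ]]
red [249.3 195. ] [245 191  10   9  72] [[0.5895 0.254  0.062 ]]
red [337.1 263.6] [334 261   7   6  33] [[0.3965 0.0185 0.062 ]]
orange [289.4 122.1] [283 107  14  32 209] [[0.7889 0.1397 0.064 ]]
orange [247.8 192.9] [244 190  11  10  18] [[0.5952 0.2578 0.064 ]]
orange [382.2 208.5] [361 206  41   8  83] [[ 0.5436 -0.1095  0.064 ]]
orange [377.2 247.8] [356 244  42   7  72] [[ 0.4365 -0.0926  0.064 ]]
[[360.8999938964844, 208.0], [361.29998779296875, 204.6999969482422], [401.3999938964844, 209.6999969482422], [401.0, 213.0]] [[0.5465, -0.0508, 0.064], [0.5555, -0.0522, 0.064], [0.539, -0.1628, 0.064], [0.5299, -0.1613, 0.064]]
[[355.79998779296875, 248.60000610351562], [356.0, 244.0], [397.1000061035156, 246.0], [396.8999938964844, 250.60000610351562]] [[0.4359, -0.0336, 0.064], [0.4484, -0.0345, 0.064], [0.4398, -0.1475, 0.064], [0.4272, -0.1465, 0.064]]
blue [319.7 219.9] [317 199   7  44  52] [[0.5166 0.0629 0.064 ]]
blue [334.7 260.5] [331 257  11  12  43] [[0.4052 0.025  0.064 ]]
[[316.1000061035156, 241.89999389648438], [321.8999938964844, 198.89999389648438], [323.1000061035156, 199.0], [317.29998779296875, 242.0]] [[0.4571, 0.0743, 0.064], [0.574, 0.0554, 0.064], [0.5735, 0.0521, 0.064], [0.4565, 0.0709, 0.064]]
[[328.20001220703125, 263.70001220703125], [335.1000061035156, 254.60000610351562], [341.5, 259.3999938964844], [334.6000061035156, 268.5]] [[0.397, 0.0427, 0.064], [0.4213, 0.0234, 0.064], [0.4078, 0.0063, 0.064], [0.3835, 0.0256, 0.064]]
```

View pics/topcrop.png

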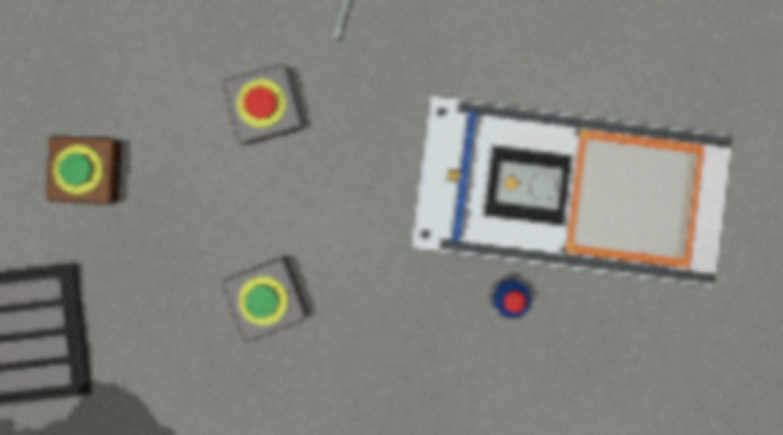

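View pics/scrop.png

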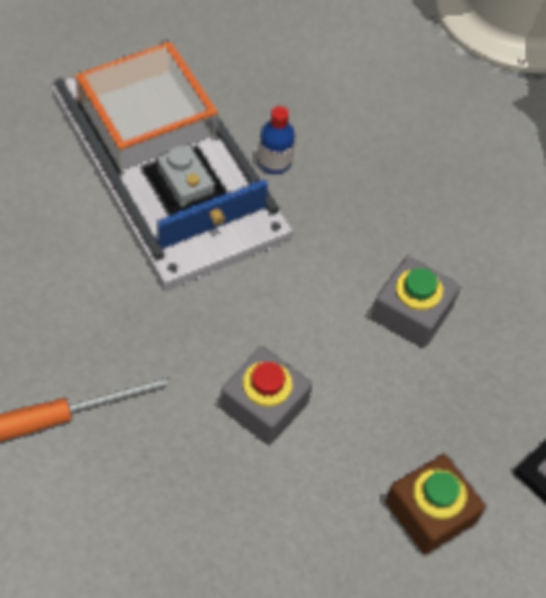

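Run:
```python
from h import *
def rep(uv,z,n="top"): 
    w=cast(n,uv,z); print(n,w.round(4).tolist()); return w
c=np.array([[433,97],[731,137],[716,282],[413,247]])/2.9+160-0.33
w=rep(c,.02)
a=w[0]-w[1]; b=w[3]-w[2]; e=w[0]-w[3]; e2=w[1]-w[2]
print("len",[np.linalg.norm(v) for v in(a,b,e,e2)], "y-axis ang",[np.degrees(np.arctan2(v[1],v[0]))-90 for v in(a,b)],[np.degrees(np.arctan2(v[1],v[0])) for v in(e,e2)],"c",w.mean(0))
rep(np.array([[703,145],[688,267]])/2.9+160-.33,.064)
# scene
s=np.array([[58,80],[165,285],[293,232],[165,43]])/2.6+[250,90]-.33
rep(s[1:3],.02,"scene")
g=np.array([[77,76],[170,42],[215,107],[120,145]])/2.6+[250,90]-.33
rep(g,.066,"scene")
rep([[ (421/2.6)+250,(277/2.6)+90]],.062,"scene")
st=manip.get_state(); q=st["ee_rot"]; print(R.from_quat([q[1],q[2],q[3],q[0]]).as_matrix().round(3))
```

```text
top [[0.5936, 0.0898, 0.02], [0.5473, -0.2023, 0.02], [0.4057, -0.1826, 0.02], [0.448, 0.1128, 0.02]]
len [np.float64(0.29582929152386184), np.float64(0.2984548595457982), np.float64(0.14738516319147502), np.float64(0.14295010464545654)] y-axis ang [np.float64(-8.99768089506118), np.float64(-8.141492611365067)] [np.float64(-8.972577911113726), np.float64(-7.932740670791759)] c [ 0.49865896 -0.0455676   0.02      ]
top [[0.539, -0.1646, 0.064], [0.4241, -0.1465, 0.064]]
scene [[0.5969, 0.0966, 0.02], [0.4488, 0.1184, 0.02]]
scene [[0.5379, -0.1598, 0.066], [0.4244, -0.144, 0.066], [0.4396, -0.0367, 0.066], [0.553, -0.0506, 0.066]]
scene [[0.3998, 0.256, 0.062]]
[[ 0.416 -0.001 -0.909]
 [ 0.909 -0.001  0.416]
 [-0.002 -1.     0.   ]]
```

Confirmed: the grey box with the green button, top (250,263), is the start box at (0.402, 0.256). The brown one at (186,218) is the look-alike and I'm leaving it alone. The fixture yaw is about -8.6°. The push wall sits at about (0.481, -0.155), so the guard is already about 20 mm along its travel. I'll turn the tool and close the fingers up here, away from everything.

send_rows(
  targets="0 7 0 0 0 0 0;0 7 0 0 0 0 0;0 7 0 0 0 0 0;0 7 0 0 0 0 0;0 7 0 0 0 0 0;0 7 0 0 0 0 0;0 7 0 0 0 0 0;0 7 0 0 0 0 0;0 7 0 0 0 0 0;0 7 0 0 0 0 0",
  newtons=20,
)

```text
clock: 0.93
position: [0.2389, 0.5227, 0.3033]
ee_rot: [-0.706, 0.707, -0.031, 0.03]
wrist_force: [-0.9, -1.1, 0.5]
grip_width: 0.0
```

```bash
cat > go.py <<'E'
import sys
from h import *
st=manip.get_state(); q=st["ee_rot"]; M=R.from_quat([q[1],q[2],q[3],q[0]]).as_matrix()
t=np.array([float(a) for a in sys.argv[1:4]])
print("clk",round(st["clock"],2),"pos",st["position"].round(4),"grip",round(st["grip_width"],3),"F",st["wrist_force"].round(2))
print("x az",np.degrees(np.arctan2(M[1,0],M[0,0])).round(2),"ydown",M[:,1].round(3),"q",st["qpos"].round(2))
print("shift tool",(M.T@(t-st["position"])).round(4))
E
python3 go.py 0.474 -0.205 0.22
```

```text
clk 0.93 pos [0.2389 0.5227 0.3033] grip 0.0 F [-0.85 -1.07  0.46]
x az -4.91 ydown [-0.001 -0.001 -1.   ] q [0.93 0.16 1.6  0.   1.39 1.02]
shift tool [ 0.2966  0.0838 -0.7048]
```

send_rows(
  targets="0 3.7 0 0 0 0 0;0 0 0 0.017 0 -0.034 0;0 0 0 0.017 0 -0.034 0;0 0 0 0.017 0 -0.034 0;0 0 0 0.017 0 -0.034 0;0 0 0 0.017 0 -0.034 0;0 0 0 0.017 0 -0.034 0;0 0 0 0.017 0 -0.034 0;0 0 0 0.017 0 -0.034 0;0 0 0 0.017 0 -0.034 0",
)

```text
clock: 1.77
position: [0.3463, 0.1964, 0.3036]
ee_rot: [-0.705, 0.705, -0.051, 0.051]
wrist_force: [0.7, -0.4, 0.8]
grip_width: 0.002
```

send_rows(
  targets="0 0 0 0.017 0 -0.034 0;0 0 0 0.017 0 -0.034 0;0 0 0 0.017 0 -0.034 0;0 0 0 0.017 0 -0.034 0;0 0 0 0.017 0 -0.034 0;0 0 0 0.017 0 -0.034 0;0 0 0 0.017 0 -0.034 0;0 0 0 0.017 0 -0.034 0;0 0 0 0.017 0 -0.034 0;0 0 0 0.017 0 -0.034 0",
)

```text
clock: 2.6
position: [0.4658, -0.1647, 0.3034]
ee_rot: [0.705, -0.705, 0.051, -0.051]
wrist_force: [-0.1, 0.3, 0.8]
grip_width: -0.003
```

```bash
python3 go.py 0.474 -0.205 0.2
python3 - <<'E'
from h import *
cv2.imwrite("pics/w1.png",imaging.camera("wrist")[:,:,::-1])
E
```

```text
clk 2.6 pos [ 0.4658 -0.1647  0.3034] grip -0.003 F [-0.12  0.25  0.83]
x az -8.3 ydown [-0.  0. -1.] q [-0.59 -0.05  1.82  0.    1.38 -0.44]
shift tool [ 0.014   0.1034 -0.0387]
```

View pics/w1.png

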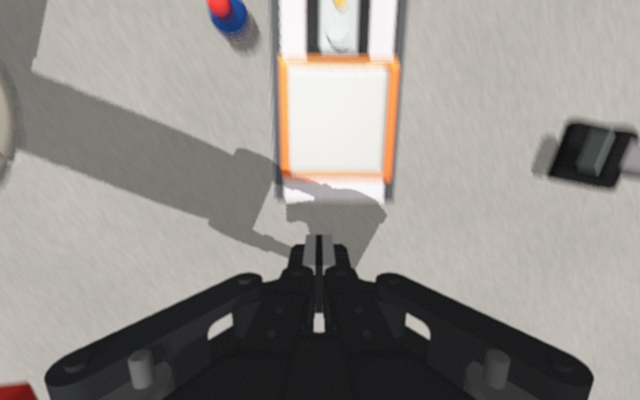

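The wrist view shows the guard's push wall ahead, its outer edge near row 180 and columns 283–393, and the closed fingers at (319,240). I'll refine the wall's position from this.

Run:
```python
from h import *
st=manip.get_state()
im=cv2.cvtColor(imaging.camera("wrist"),cv2.COLOR_RGB2BGR); cv2.imwrite("pics/w2.png",im)
cv2.imwrite("pics/w2c.png",cv2.resize(im[20:220,240:440],None,fx=3,fy=3,interpolation=cv2.INTER_CUBIC))
print(st["clock"],st["position"])
```

```text
2.65 [ 0.46711475 -0.17035979  0.30340656]
```

View pics/w2c.png

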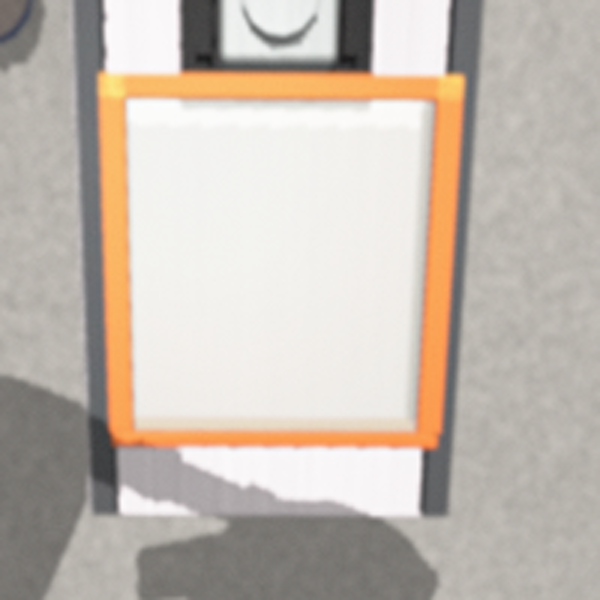

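Run:
```python
from h import *
st=manip.get_state(); print(st["clock"],st["position"])
f=lambda l:np.array(l)/3+[240,20]-.33
w=cast("wrist",f([[112,447],[438,447],[98,74],[465,74]]),.066,st); print(w.round(4).tolist(), "mid",w[:2].mean(0),w[2:].mean(0))
d=w[2:].mean(0)-w[:2].mean(0); print(np.degrees(np.arctan2(d[1],d[0]))-90, np.linalg.norm(d))
r=cast("wrist",f([[92,516],[448,516]]),.025,st);print(r.round(4).tolist(),r.mean(0))
```

```text
2.7 [ 0.46634025 -0.16720049  0.30323991]
[[0.4257, -0.1421, 0.066], [0.5399, -0.1593, 0.066], [0.4434, -0.0236, 0.066], [0.5593, -0.041, 0.066]] mid [ 0.48276125 -0.1507145   0.066     ] [ 0.5013234 -0.0323311  0.066    ]
-8.911247501400709 0.11982980694032233
[[0.4055, -0.1742, 0.025], [0.5498, -0.1958, 0.025]] [ 0.47767066 -0.18499954  0.025     ]
```

send_rows(
  targets="0 0.5 0 0.014 0 -0.036 0;0 0 0 0 0 0 0;0 0 0 0 0.038 0 0;0 0 0 0 0.038 0 0;0 0 0 0 0.038 0 0;0 0 0 0 0.038 0 0;0 0 0 0 0.02 0 0;0 0 0 0 0.014 0 0;0 0 0 0 0 0 0;0 0 0 0 0 0 0",
)

```text
clock: 3.53
position: [0.474, -0.1996, 0.1175]
ee_rot: [0.705, -0.705, 0.055, -0.053]
wrist_force: [0.7, 1.0, 0.9]
grip_width: 0.001
```

```bash
python3 go.py 0.4828 -0.152 0.115;  python3 - <<'E'
from h import *
cv2.imwrite("pics/w3.png",imaging.camera("wrist")[:,:,::-1])
E
```

```text
clk 3.53 pos [ 0.474  -0.1996  0.1175] grip 0.001 F [0.65 1.02 0.86]
x az -8.75 ydown [-0.002  0.001 -1.   ] q [-0.63  0.24  1.91  0.    1.   -0.48]
shift tool [0.0014 0.0025 0.0484]
```

View pics/w3.png

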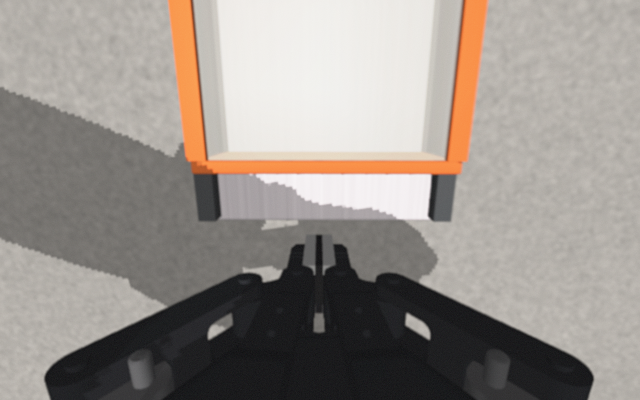

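The fingers are low behind the push wall, centred within 2 mm and clear of the wall by about 35 mm. Pushing now.

send_rows(
  targets="0 0 0 0.001 0 0.012 0;0 0 0 0 0 0.012 0;0 0 0 0 0 0.01 0;0 0 0 0 0 0.01 0;0 0 0 0 0 0.01 0;0 0 0 0 0 0.01 0;0 0 0 0 0 0.012 0;0 0 0 0 0 0.012 0;0 0 0 0 0 0.012 0;0 0 0 0 0 0.012 0",
)

```text
clock: 4.42
position: [0.4931, -0.0889, 0.1181]
ee_rot: [-0.705, 0.705, -0.054, 0.054]
wrist_force: [1.4, -5.2, 1.0]
grip_width: -0.004
```

```bash
python3 go.py 0.498 -0.052 0.115;  python3 - <<'E'
from h import *
cv2.imwrite("pics/w4.png",imaging.camera("wrist")[:,:,::-1])
E
```

```text
clk 4.42 pos [ 0.4931 -0.0889  0.1181] grip -0.004 F [ 1.4  -5.2   0.95]
x az -8.77 ydown [ 0.001 -0.    -1.   ] q [-0.42  0.2   1.95  0.    0.99 -0.27]
shift tool [-0.0008  0.0031  0.0372]
```

View pics/w4.png

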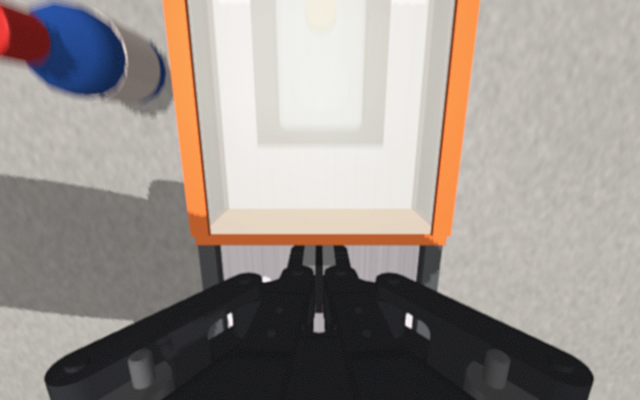

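send_rows(
  targets="0 0 0 0 0 0.008 0;0 0 0 0 0 0.006 0;0 0 0 0 0 0.005 0;0 0 0 0 0 0.004 0;0 0 0 0 0 0.003 0;0 0 0 0 0 0 0",
)

```text
clock: 4.97
position: [0.4957, -0.0677, 0.1177]
ee_rot: [-0.702, 0.708, -0.054, 0.052]
wrist_force: [-4.6, -22.9, 0.6]
grip_width: 0.0
```

send_rows(
  targets="0 0 0 0 0 0.003 0;0 0 0 0 0 0 0",
)

```text
clock: 5.13
position: [0.4958, -0.0672, 0.1178]
ee_rot: [-0.7, 0.71, -0.054, 0.052]
wrist_force: [-8.7, -33.0, -0.1]
grip_width: 0.001
```

send_rows(
  targets="0 0 0 0 0 0.003 0;0 0 0 0 0 0 0",
)

```text
clock: 5.3
position: [0.496, -0.0668, 0.1179]
ee_rot: [-0.698, 0.712, -0.054, 0.051]
wrist_force: [-12.7, -44.7, -1.9]
grip_width: 0.0
```

The force climbs while the position stands still, so the guard is at its hard stop. Backing straight off, then checking in the picture.

send_rows(
  targets="0 0 0 0 0 -0.008 0;0 0 0 0 0 -0.012 0;0 0 0 0 0 -0.02 0;0 0 0 0 0 -0.03 0;0 0 0 0 -0.035 0 0;0 0 0 0 -0.035 0 0;0 0 0 0 -0.035 0 0;0 0 0 0 -0.03 0 0;0 0 0 0 0 0 0",
)

```text
clock: 6.05
position: [0.4894, -0.1284, 0.2595]
ee_rot: [-0.704, 0.706, -0.05, 0.058]
wrist_force: [0.4, -0.9, 0.8]
grip_width: -0.001
```

```bash
python3 go.py 0.402 0.256 0.25;  python3 - <<'E'
from h import *
st=manip.get_state()
im=imaging.camera("wrist")[:,:,::-1]
cv2.imwrite("pics/w5.png",im)
t=imaging.camera("top")[:,:,::-1]; cv2.imwrite("pics/t5.png",cv2.resize(t[160:310,160:430],None,fx=2.9,fy=2.9,interpolation=cv2.INTER_CUBIC))
s=imaging.camera("scene")[:,:,::-1]; cv2.imwrite("pics/s5.png",cv2.resize(s[90:320,250:460],None,fx=2.6,fy=2.6,interpolation=cv2.INTER_CUBIC))
E
```

```text
clk 6.05 pos [ 0.4894 -0.1284  0.2595] grip -0.001 F [ 0.38 -0.86  0.76]
x az -8.76 ydown [ 0.01  -0.004 -1.   ] q [-0.5   0.01  1.84  0.    1.28 -0.34]
shift tool [-0.145   0.0071  0.3666]
```

View pics/s5.png

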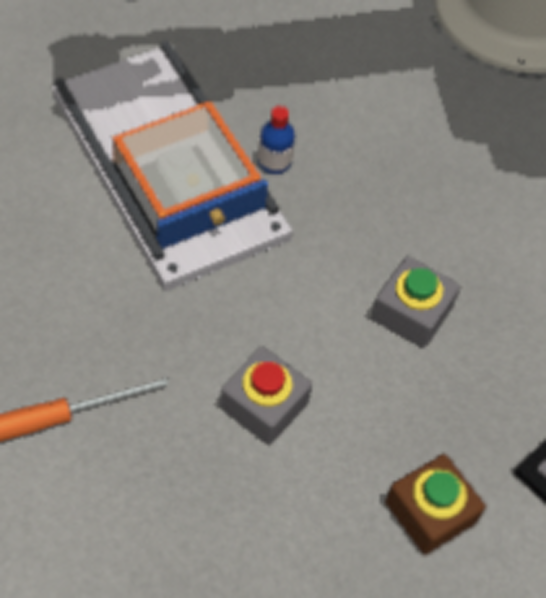

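View pics/t5.png

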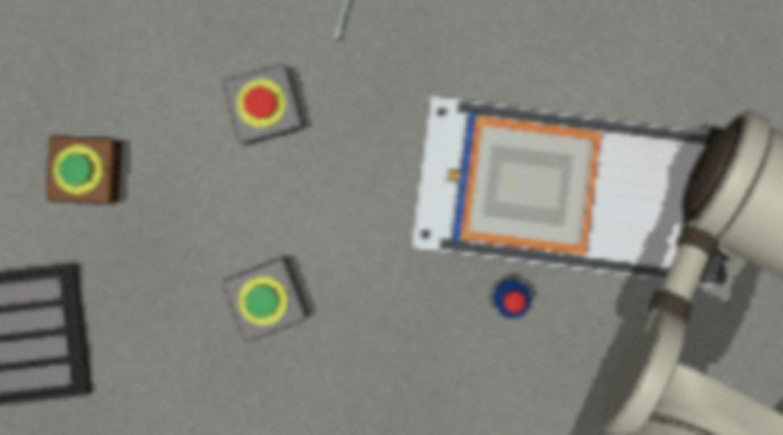

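The guard is flush against the blue wall in both views, and the bottle, boxes and screwdriver haven't moved. Next I move to just short of the grey box with the green button.

send_rows(
  targets="0 0 0 -0.0145 0 0.031 0;0 0 0 -0.0145 0 0.031 0;0 0 0 -0.0145 0 0.031 0;0 0 0 -0.0145 0 0.031 0;0 0 0 -0.0145 0 0.031 0;0 0 0 -0.0145 0 0.031 0;0 0 0 -0.0145 0 0.031 0;0 0 0 -0.0145 0 0.031 0;0 0 0 -0.0145 0 0.031 0;0 0 0 -0.0145 0 0.031 0",
)

```text
clock: 7.03
position: [0.3885, 0.2024, 0.2505]
ee_rot: [-0.705, 0.705, -0.056, 0.052]
wrist_force: [0.1, 0.1, 0.5]
grip_width: 0.001
```

send_rows(
  targets="0 0 0 0 0 0 0;0 0 0 0 0 0 0;0 0 0 0 0 0 0;0 0 0 0 0 0 0",
)

```text
clock: 7.37
position: [0.3906, 0.2, 0.2519]
ee_rot: [-0.705, 0.705, -0.055, 0.054]
wrist_force: [0.1, 0.6, -0.4]
grip_width: -0.0
```

```bash
cat > gb.py <<'E'
from h import *
import sys
st=manip.get_state()
im=cv2.cvtColor(imaging.camera("wrist"),cv2.COLOR_RGB2BGR); cv2.imwrite(f"pics/{sys.argv[1]}.png",im)
h=cv2.cvtColor(im,cv2.COLOR_BGR2HSV); H,S,V=[h[:,:,i].astype(int) for i in range(3)]
for c,s in comps((H>45)&(H<85)&(S>120)&(V>50),60):
    e=np.array([s[0]+s[2]/2,s[1]+s[3]/2]); w=cast("wrist",[e],.062,st)[0]; print(c.round(1),s,w.round(4))
E
python3 gb.py w6; python3 go.py 0.402 0.256 0.25
```

```text
[325.5 132. ] [308 113  34  35 741] [0.4053 0.2578 0.062 ]
clk 7.42 pos [0.3908 0.1999 0.2522] grip 0.002 F [-0.27  0.57 -0.66]
x az -8.88 ydown [-0.001 -0.    -1.   ] q [ 0.2  -0.16  2.02 -0.    1.28  0.35]
shift tool [0.0024 0.0022 0.0571]
```

View pics/w6.png

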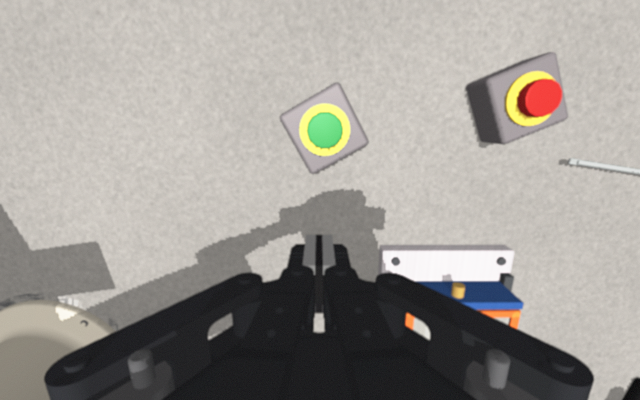

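The wrist view shows the green button on the grey box at (325,130), giving (0.405, 0.258), which agrees with the top view to within 3 mm. The red button at (540,98) is well aside. Moving over the green one and descending.

send_rows(
  targets="0 0 0 0.004 0 0.029 0;0 0 0 0 0 0.029 0;0 0 0 0 0.03 0 0;0 0 0 0 0.03 0 0;0 0 0 0 0.025 0 0;0 0 0 0 0.015 0 0;0 0 0 0 0.005 0 0;0 0 0 0 0 0 0;0 0 0 0 0 0 0",
)

```text
clock: 8.17
position: [0.4043, 0.2573, 0.1486]
ee_rot: [0.705, -0.705, 0.054, -0.055]
wrist_force: [0.6, -0.4, 0.1]
grip_width: -0.001
```

```bash
python3 gb.py w7; python3 go.py 0.404 0.257 0.135
python3 - <<'E'
from h import *
s=imaging.camera("scene")[:,:,::-1]; cv2.imwrite("pics/s7.png",cv2.resize(s[150:260,330:480],None,fx=4,fy=4,interpolation=cv2.INTER_CUBIC))
E
```

```text
[319.  226.3] [ 293  209   53   36 1214] [0.4065 0.2653 0.062 ]
clk 8.22 pos [0.4047 0.2576 0.1492] grip -0.001 F [ 0.07 -0.   -0.12]
x az -8.83 ydown [ 0.002  0.001 -1.   ] q [0.31 0.1  1.99 0.   1.05 0.47]
shift tool [-0.0006  0.0142 -0.0007]
```

View pics/w7.png

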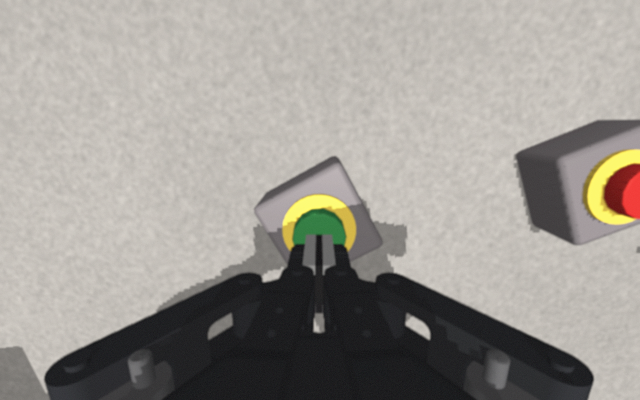

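View pics/s7.png

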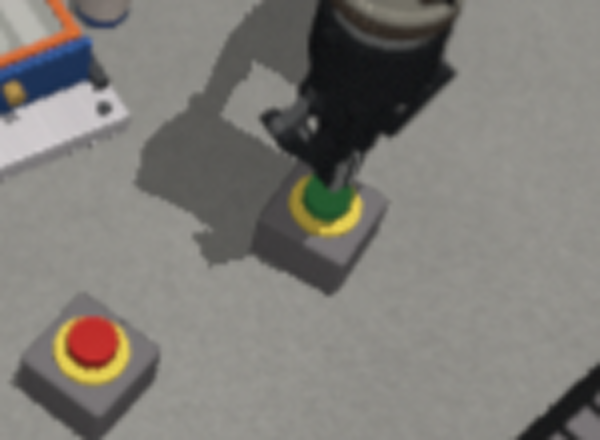

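send_rows(
  targets="0 0 0 0 0.006 0 0;0 0 0 0 0.005 0 0;0 0 0 0 0.004 0 0;0 0 0 0 0.003 0 0;0 0 0 0 0 0 0;0 0 0 0 0 0 0",
)

```text
clock: 8.77
position: [0.4037, 0.2578, 0.1302]
ee_rot: [-0.705, 0.705, -0.054, 0.054]
wrist_force: [0.1, -1.2, 3.3]
grip_width: 0.004
```

send_rows(
  targets="0 0 0 0 0.003 0 0;0 0 0 0 0 0 0;0 0 0 0 0 0 0",
)

```text
clock: 9.02
position: [0.4039, 0.2579, 0.1283]
ee_rot: [-0.705, 0.705, -0.054, 0.054]
wrist_force: [-4.7, -1.8, 14.4]
grip_width: 0.002
```

send_rows(
  targets="0 0 0 0 0.002 0 0;0 0 0 0 0 0 0;0 0 0 0 0 0 0;0 0 0 0 0 0 0",
)

```text
clock: 9.35
position: [0.4041, 0.258, 0.1279]
ee_rot: [-0.705, 0.705, -0.054, 0.054]
wrist_force: [-10.6, -5.1, 29.0]
grip_width: -0.003
```

Run:
```python
from h import *
print(manip.get_state()["wrist_force"])
s=imaging.camera("scene")[:,:,::-1]; cv2.imwrite("pics/s8.png",cv2.resize(s[150:260,330:480],None,fx=4,fy=4,interpolation=cv2.INTER_CUBIC))
```

```text
[-10.59458295  -5.1491756   28.96839635]
```

View pics/s8.png

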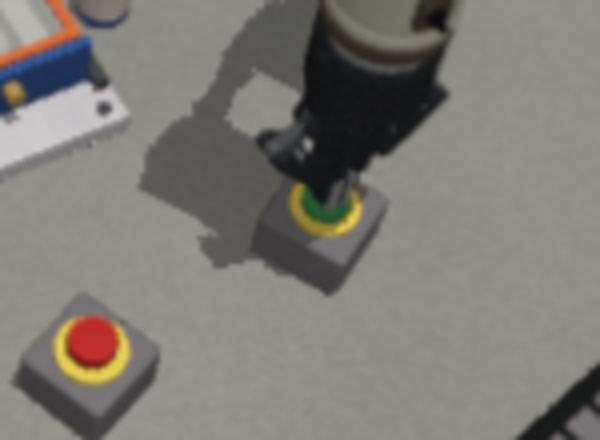

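The green button is visibly sunk in its ring at 29 N, well over the 5 N needed, and the box hasn't moved. Lifting off and clearing.

send_rows(
  targets="0 0 0 0 -0.005 0 0;0 0 0 0 -0.01 0 0;0 0 0 0 -0.02 0 0;0 0 0 0 -0.035 0 0;0 0 0 0 -0.035 0 0;0 0 0 0 -0.035 0 0;0 0 0 0 -0.02 -0.02 0;0 0 0 0 0 -0.03 0;0 0 0 0 0 -0.03 0;0 0 0 0 0 0 0",
)

```text
clock: 10.23
position: [0.3907, 0.1756, 0.285]
ee_rot: [-0.704, 0.706, -0.055, 0.055]
wrist_force: [-0.9, -0.3, -0.2]
grip_width: -0.001
```

send_rows(
  targets="0 0 0 0 0 0 0;0 0 0 0 0 0 0;0 0 0 0 0 0 0;0 0 0 0 0 0 0;0 0 0 0 0 0 0;0 0 0 0 0 0 0",
)

```text
clock: 10.73
position: [0.3913, 0.1791, 0.2848]
ee_rot: [-0.705, 0.705, -0.054, 0.054]
wrist_force: [-0.4, -0.3, 0.1]
grip_width: -0.001
```

```bash
python3 gb.py w9; python3 go.py 0.404 0.257 0.135
python3 - <<'E'
from h import *
s=imaging.camera("scene")[:,:,::-1]; cv2.imwrite("pics/s9f.png",s)
a=cv2.imread("pics/scene0.png"); print("green scene diff", [int(cv2.absdiff(a,s)[y-12:y+12,x-12:x+12].mean()) for x,y in [(411,203),(352,238),(357,145),(195,160),(275,250)]])
cv2.imwrite("pics/s9.png",cv2.resize(s[90:320,220:460],None,fx=2.5,fy=2.5,interpolation=cv2.INTER_CUBIC))
E
```

```text
[322.3 112.5] [306  92  29  32 386] [0.4054 0.2577 0.062 ]
clk 10.78 pos [0.3913 0.179  0.2847] grip 0.002 F [-0.91  0.03  0.83]
x az -8.72 ydown [-0. -0. -1.] q [ 0.15 -0.22  2.    0.    1.36  0.3 ]
shift tool [0.0008 0.1497 0.079 ]
green scene diff [1, 1, 9, 1, 1]
```

View pics/s9.png

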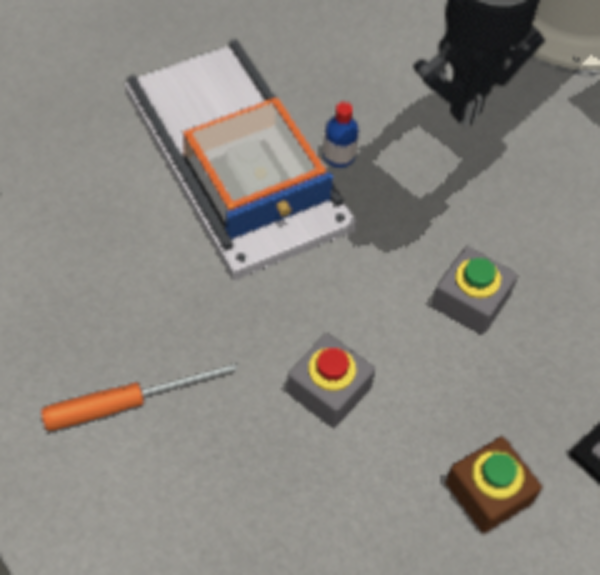

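View pics/w9.png

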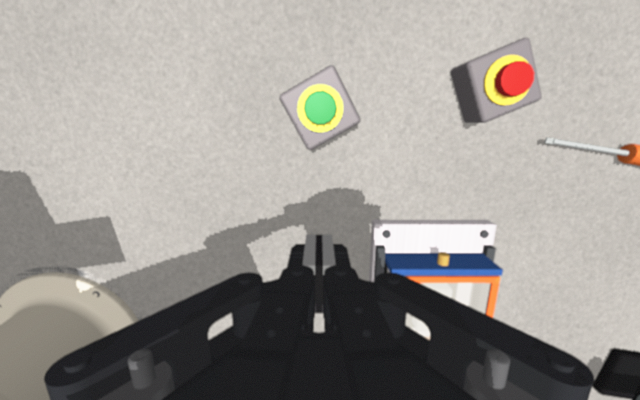

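The guard is flush with the blue wall, both buttons are up, nothing has moved and the arm is clear, so I'm handing in.

```bash
python3 -c "
from workcell import job; print(job.close_job())"
```

```text
the job is handed in; nothing more can be done
None
```

The job is done and handed in at about 11 s; the hand-in gives no verdict.

- **Guard:** I pushed it with the closed fingertips until it hit its hard stop, where the position held still while the force rose to about 45 N. After I backed off, the top and scene pictures showed it flush against the blue wall. It already stood about 20 mm along its travel when I started.
- **Start button:** I then pressed the green button on the grey box all the way down and released it. The picture showed it sunk in its ring. The press peaked at about 29 N, well above the 5 N needed, with about 12 N of that sideways.
- **Last checks:**
  - Both buttons are up, and the start box is where it was to within about 1 mm.
  - The red box, screwdriver and scanner look unchanged in the scene picture.
  - The area around the bottle differed slightly between pictures. I put that down to the guard and arm shadow, as the bottle itself stands in the same place.
  - The part is visible only through the hood and looks in place, but I did not measure it.
  - The arm is clear, with no contact force.

No check failed. The cameras disagreed on the green button's position by up to 5 mm, which was small enough for a 32 mm button.

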